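# Slide the disc carrier out of its hold-down and hold it level in the air

## Robot

A 6-joint arm with a two-finger parallel gripper is mounted at the origin on a cart in front of the work surface, level with it; the furniture and walls round the work are solid. World frame = base frame: x ahead of the robot, y to its left, z up, the work surface at z = 0. Lengths are in m, angles in rad, forces in N, time in s.
With the tool pointing down it reaches from about 0.275 to 0.975 m from the base axis. Payload 8.4 kg.
Tool frame: the origin (TCP) lies at the very end of the fingers, on their centre line; the grasp point (between the pads) lies 19 mm behind it; y points along the fingers, z is the direction in which the jaws open and shut, and the axes are right-handed (so a half turn about y gives the same grasp; the last joint's range is limited). The gripper opens to 92 mm and grips with 3 to 60 N. Pads are 20 mm wide; open, the fingers measure 128 mm over their backs; the gripper's body (75 mm by 189 mm) begins 69 mm behind the grasp point.
Start: joints at [-0.002, 0.353, 1.633, -0, 1.155, -0.002], TCP at [0.625, -0, 0.215] pointing down, gripper open.
Joint ranges: [-2.63, 2.63], [-0.92, 2.1], [0.06, 2.66], [-1.3, 4.44], [0, 2.69], [-3.02, 3.02]. Speed limits (rad/s): [2.22, 2.22, 2.79, 3.14, 3.14, 3.14].

## Interface

Orientations are given as a rotation vector (axis times angle).
In Python, from rig import bot gives the robot as it stands.
- The arm moves only by the shell command python3 -m creep 'ROWS' [OPENING] [FORCE]. ROWS is JSON, one flat list of numbers, 6 for each row, row after row: the shift along the tool's x, y, z in cm, then the turn, a rotation vector about the tool's x, y, z in rad. A call has 1 to 20 rows; each row is the pose to reach, as a shift and turn from the pose commanded when the call began, along the tool's axes at that moment; what a row does not reach only later rows make up. A row lasts 1/10 s, in which the tool goes at most 50 mm and 8.59 degrees, less where a joint would pass 70% of its speed; a pose out of reach is approached as far as the arm can. A call with a gripper value outside its range is refused whole. OPENING is the closure in counts, from 0 (fully open) to 255 (shut), set as the call begins (- or left out, the last holds). The fingers move at their own pace and stop on an object; FORCE is the grip in N (left out, the last holds). Time passes only in rows, so rows that repeat a pose let the fingers close. It gives the time, the measured TCP pose, the force and the opening at its end, in the units of the state.
- bot.observe(): the state, without advancing time (a new reading comes with each control period).
- bot.get_image(name): name is "scene" or "side" or "wrist"; returns a dict with "image" (480x640x3 uint8, red, green, blue), "mtx" (3x3 intrinsics, pixels), "T" (4x4, takes a point from camera to world coordinates); the wrist camera has in their place "hand_eye" (4x4, takes a point from camera to tool coordinates, whose origin is the TCP and whose axes are the tool frame's). Camera axes: x right, y up, looking along -z (the intrinsics and any distortion apply to the point x, -y, -z); pixel columns grow to the right and rows downward; lengths in m; the calibration is good to about 2 mm. A picture is of the moment at which its call begins: read the wrist's pose just before it. There is no depth.
- bot.finish_job(): hands the job in, once; it reports no verdict.
The state is a dict: "t": time; "joint_pos": joint angles; "joint_vel": joint speeds; "effort": joint torques, N m; "ee_pos": TCP position; "orientation": TCP orientation; "ft_force": force on the tool from outside, world axes, zero at the start; "wrist_torque": the same for the moment, N m; "opening": finger opening in m.
Only numpy, scipy, OpenCV 4.12 (cv2) and the standard library are available. Lean on these libraries where they do the work, as an engineer would, in place of code of your own. Each camera call takes 0.05 s, during which the arm holds its last target. There are 200 camera calls.

## Task

A small steel carrier with an arched handle and a loose metal disc in its tray sits under the hold-down lips in the middle of the dock. Take it by the handle, slide it along the channel without lifting until it stands fully in the free, outlined end bay (the one without the jar), then lift it straight up about 10 cm. Finish while holding it there, level and steady, with the disc still in the tray and the jar left where it stands.

Things in the scene. Friction and masses are not known exactly. Their poses are not given: they have to be found in the camera images.
- carrier: Steel carrier, 90 (x) x 80 (y) x 80 mm high, 0.2 to 0.4 kg. Origin: centre of underside; z up; slides along its y. Foot flange 90 x 80 x 6 mm, on it a tray 66 x 80 mm (floor 10 mm, rim 17 mm above the origin) under an arched handle with two posts at y = -36 and +36 mm, 6 mm thick, 12 mm wide. Starts within 8 mm of the dock's middle, axes along the dock's.
- grip_bar (a point): Centre of the carrier's straight black grip bar, 72 mm above the carrier's origin; axes as the carrier's. The bar runs along y, 78 mm long (66 mm free between the posts), 14 mm wide in x, 16 mm high; 48 mm free below it down to the disc. Grasp it from above across its 14 mm width, fingers closing along x.
- disc: Loose turned metal disc, 50 mm across, 6 mm thick, about 90 g, lying in the carrier's tray, which leaves it up to 6 mm of play. Origin: centre of its underside.
- dock: Fixed aluminium dock, 126 x 316 (y) mm, yaw up to 0.3 rad. Origin: centre of underside, on the table. Channel along y, 98 mm wide, floor 8 mm above the table, guides 17 mm; 4 mm play each side of the carrier's flange. For y = -50 to +50 mm dark lips (17 to 21 mm above table, 78 mm apart, 3 mm over the flange) hold it down. Open end bays at y = +100 and -100 mm; stops at +-152 mm, 15 mm high.
- bay_mark: Thin dark outline, 90 x 80 mm, flat in the floor of the free end bay; the carrier's flange covers it when it stands fully in. Origin: centre of the bay, on the channel's floor 8 mm above the table; axes as the dock's. It lies at the dock's y = +100 or -100 mm.
- jar: White sample jar with a cream screw lid, 54 mm across, 62 mm high, standing loose in the other end bay (100 mm from the dock's middle). Origin: centre of its underside. To be left alone.
Mind the look-alikes: they are no part of the job. There is more than one size of the carrier; the job needs the smaller.

How it is judged:
On the way, in this order (a step that is already met when the one before it is completed fails the run):
1. the carrier stands fully in the free bay (within 10 mm of its centre), still down on the channel's floor, and the fingers have hold of it (horizontal distance between carrier and bay_mark below 0.01 m and z of carrier in the frame of bay_mark below 0.006 m and angle between carrier's own z axis and vertical below 0.08 rad and contact force between the fingers and carrier above 1 N), for 0.1 s.
2. the carrier has been lifted clear, at least 60 mm above the channel's floor (z of carrier in the frame of bay_mark above 0.06 m and contact force between the fingers and carrier above 1 N), for 0.1 s.
At the end, for the whole second after the job is handed in: The fingers hold the carrier over the free bay, underside 60 to 160 mm above the channel floor, within 35 mm of the bay centre, tilted under 0.12 rad, at rest (20 mm/s, 0.15 rad/s), clear of dock and jar; disc flat in the tray; jar upright within 15 mm of its place (all of step 2 and z of carrier in the frame of bay_mark below 0.16 m and horizontal distance between carrier and bay_mark below 0.035 m and angle between carrier's own z axis and vertical below 0.12 rad and linear speed of carrier below 0.02 m/s and angular speed of carrier below 0.15 rad/s and contact force between carrier and dock below 0.1 N and contact force between carrier and jar below 0.1 N and horizontal distance between disc and carrier below 0.012 m and z of disc in the frame of carrier between 0.007 and 0.014 m and distance of jar from where it was at the start of the episode below 0.015 m and angle between jar's own z axis and vertical below 0.1 rad); the arm keeps its last pose, push and grip.
It fails at once if the carrier is lifted more than 10 mm off the channel's floor while more than 40 mm from the free bay's centre (z of carrier in the frame of bay_mark above 0.01 m and horizontal distance between carrier and bay_mark above 0.04 m).
It fails at once if the carrier is tipped by more than 0.3 rad (angle between carrier's own z axis and vertical above 0.3 rad).
It fails at once if the disc leaves the tray (distance between disc and carrier above 0.03 m).
It fails at once if the jar is pushed by more than 15 mm or tipped over (distance of jar from where it was at the start of the episode above 0.015 m or angle between jar's own z axis and vertical above 0.3 rad).
It also fails if it takes over 40 s, if anything falls off the work surface, if the arm or the gripper's body presses on something with over 40 N, if the wrist force passes 120 N, or if a joint passes its speed limit or range.

## Working session

There is one attempt and no reset: what is moved stays moved. The work goes in short steps, Python scripts to look and compute and a shell command to move; the robot and the scene stay as the last step left them, time stands still between calls to the robot, and variables do not carry over. Pictures are saved under pics/ and viewed, about 8 in all and at most 12, crops included, and the job is handed in when it is done.

```bash
mkdir -p pics; ls; python3 - <<'E'
from rig import bot
import cv2,numpy as np,json
s=bot.observe();print(s)
for n in("scene","side","wrist"):
    d=bot.get_image(n);cv2.imwrite(f"pics/{n}0.png",d["image"][:,:,::-1]);
    np.savez(f"pics/{n}0.npz",**{k:v for k,v in d.items()})
    print(n,{k:np.round(v,4).tolist() for k,v in d.items() if k!="image"})
E
```

```text
pics
{'t': 0.0, 'joint_pos': array([-2.39589133e-03,  3.53676130e-01,  1.63406570e+00,  1.14831694e-06,
        1.15519690e+00, -2.41318354e-03]), 'joint_vel': array([ 0.0004068 , -0.00156607, -0.00079129,  0.00057169, -0.00105085,
       -0.00153421]), 'effort': array([-2.43486713e-03, -5.93846583e+01, -3.34216332e+01,  6.94100303e-02,
        2.34022352e-02, -1.15005114e-04]), 'ee_pos': array([6.24541434e-01, 4.04560882e-06, 2.13875495e-01]), 'orientation': array([-1.21019556,  1.21018039, -1.2085473 ]), 'ft_force': array([ 0.27861914, -0.08895295,  0.07287471]), 'wrist_torque': array([ 0.01167132, -0.03123944,  0.01217936]), 'opening': 0.09174075357362299}
scene {'mtx': [[482.5951, 0.0, 321.0099], [0.0, 482.5951, 242.7306], [0.0, 0.0, 1.0]], 'T': [[0.7096, 0.5289, -0.4656, 0.199], [-0.7044, 0.5175, -0.4857, -0.3888], [-0.0159, 0.6726, 0.7398, 0.7118], [0.0, 0.0, 0.0, 1.0]]}
side {'mtx': [[502.5977, 0.0, 330.103], [0.0, 502.5977, 242.9548], [0.0, 0.0, 1.0]], 'T': [[-0.9709, 0.1428, -0.1925, 0.4228], [-0.239, -0.5187, 0.8208, 0.7393], [0.0173, 0.8429, 0.5377, 0.5193], [0.0, 0.0, 0.0, 1.0]]}
wrist {'mtx': [[343.918, 0.0, 317.351], [0.0, 343.918, 238.1666], [0.0, 0.0, 1.0]], 'hand_eye': [[0.0019, -0.9693, -0.2458, -0.0688], [-0.0005, 0.2458, -0.9693, -0.1703], [1.0, 0.002, -0.0, -0.0], [0.0, 0.0, 0.0, 1.0]]}
```

View pics/scene0.png

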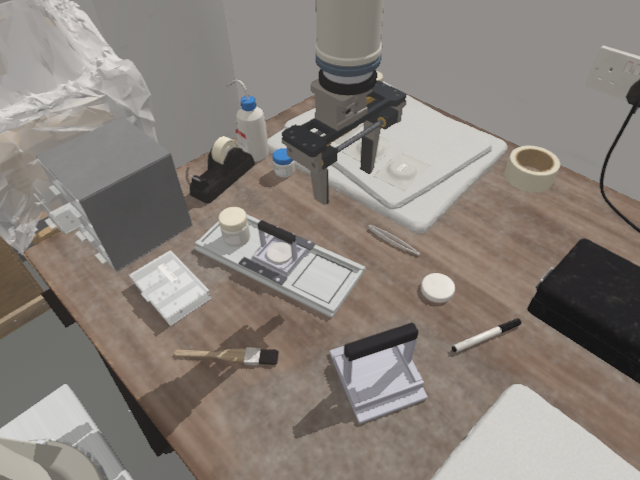

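View pics/wrist0.png

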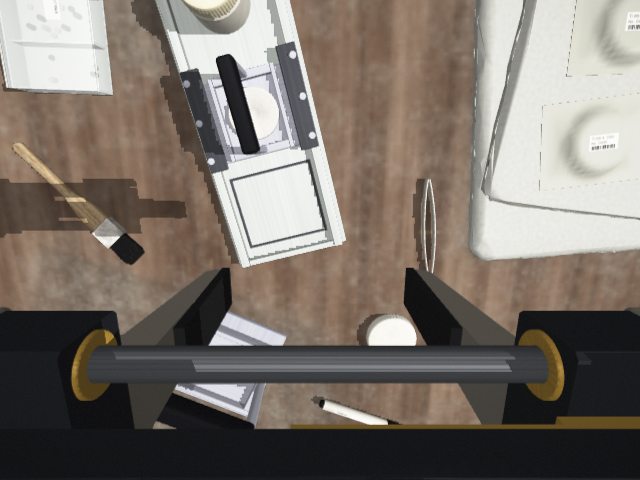

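The wrist view shows the dock, with the free bay's outline around (231–327, 160–247), the black bar from (226,58) to (250,150), and the jar at the top (215,5). The larger look-alike carrier stands apart, near (215,370). I'll measure the outline and the bar in the wrist and scene views.

```bash
cat > h.py <<'E'
import cv2,numpy as np
from scipy.spatial.transform import Rotation as R
def camT(d,pose=None):
    if "T" in d: return d["T"]
    T=np.eye(4);T[:3,:3]=R.from_rotvec(pose[1]).as_matrix();T[:3,3]=pose[0];return T@d["hand_eye"]
def cast(px,d,z,pose=None):
    T=camT(d,pose);px=np.atleast_2d(px).astype(float);K=d["mtx"]
    r=np.c_[(px[:,0]-K[0,2])/K[0,0],-(px[:,1]-K[1,2])/K[1,1],-np.ones(len(px))]@T[:3,:3].T
    return T[:3,3]+r*((z-T[2,3])/r[:,2])[:,None]
def comps(im,box,hi,amin=60):
    x0,y0,x1,y1=box;m=np.zeros(im.shape[:2],np.uint8)
    m[y0:y1,x0:x1]=(im[y0:y1,x0:x1].max(2)<hi)*255
    cs,_=cv2.findContours(m,cv2.RETR_EXTERNAL,cv2.CHAIN_APPROX_NONE)
    return [c for c in cs if cv2.contourArea(c)>amin]
E
python3 - <<'E'
from h import *
pose=(np.array([.624541,0,.213875]),np.array([-1.21019556,1.21018039,-1.2085473]))
print(np.round(R.from_rotvec(pose[1]).as_matrix(),3))
for n,boxes in(("wrist",((150,30,335,255),)),("scene",((245,215,365,310),))):
    d=dict(np.load(f"pics/{n}0.npz"))
    for hi in(45,110):
      for c in comps(d["image"],boxes[0],hi):
        r=cv2.minAreaRect(c);b=cv2.boxPoints(r)
        print(n,hi,cv2.contourArea(c),np.round(r[0]),np.round(r[1]),"z8",np.round(cast(b,d,.008,pose)[:,:2],4).tolist(),"z88",np.round(cast(b,d,.088,pose)[:,:2],4).tolist())
        q=cv2.approxPolyDP(c,6,True)[:,0];print("  poly",q.tolist(),np.round(cast(q,d,.008,pose)[:,:2],4).tolist())
E
```

```text
[[ 0.    -0.001  1.   ]
 [-1.     0.     0.   ]
 [-0.    -1.    -0.001]]
wrist 45 1639.0 [237. 104.] [102.  18.] z8 [[0.5226, 0.1594], [0.5406, 0.1637], [0.5631, 0.0691], [0.5439, 0.0642]] z88 [[0.5443, 0.1401], [0.5585, 0.1435], [0.5762, 0.0691], [0.5611, 0.0652]]
  poly [[220, 56], [242, 151], [255, 152], [234, 60]] [[0.5277, 0.1606], [0.5445, 0.0689], [0.5583, 0.0679], [0.5414, 0.157]]
wrist 110 69.0 [214. 250.] [14.  9.] z8 [[0.4982, -0.045], [0.499, -0.0343], [0.5149, -0.0344], [0.5142, -0.045]] z88 [[0.5251, -0.0208], [0.5258, -0.0124], [0.5383, -0.0124], [0.5377, -0.0208]]
  poly [[209, 246], [207, 254], [221, 254]] [[0.5012, -0.0355], [0.4982, -0.045], [0.5142, -0.045]]
wrist 110 752.5 [172. 217.] [47. 43.] z8 [[0.4373, 0.0204], [0.4841, 0.028], [0.4879, -0.0241], [0.4396, -0.0322]] z88 [[0.4772, 0.0307], [0.514, 0.0367], [0.517, -0.0044], [0.4789, -0.0107]]
  poly [[150, 199], [150, 217], [186, 217], [187, 205], [192, 237], [188, 190], [184, 201], [171, 194]] [[0.4407, 0.0181], [0.4383, -0.002], [0.4783, -0.002], [0.4807, 0.0114], [0.4829, -0.025], [0.4833, 0.0278], [0.4778,
[... 2035 characters left out ...]
 poly [[245, 275], [257, 294], [313, 309]] [[0.4856, 0.117], [0.4733, 0.0672], [0.5215, -0.028]]
scene 110 337.5 [264. 271.] [46.  9.] z8 [[0.4966, 0.141], [0.5145, 0.1512], [0.5363, 0.0579], [0.5187, 0.0494]] z88 [[0.4628, 0.0808], [0.4787, 0.0899], [0.4979, 0.0072], [0.4823, -0.0004]]
  poly [[245, 258], [246, 267], [280, 284], [286, 278]] [[0.5118, 0.1497], [0.499, 0.1308], [0.5174, 0.0546], [0.5345, 0.0571]]
scene 110 483.5 [285. 236.] [60. 11.] z8 [[0.5737, 0.1954], [0.5996, 0.2124], [0.6348, 0.0835], [0.6095, 0.0697]] z88 [[0.5311, 0.129], [0.554, 0.1441], [0.5853, 0.0298], [0.5628, 0.0176]]
  poly [[257, 224], [309, 250], [314, 244]] [[0.5868, 0.204], [0.6122, 0.0765], [0.63, 0.0808]]
```

```bash
python3 -m creep '[-2,0.5,-1,0,-0.05,0, -4,1.5,-2.5,0,-0.1,0, -6,3,-3.7,0,-0.15,0, -8,5,-5,0,-0.2,0, -10,6,-6.2,0,-0.246,0, -10.45,7,-6.45,0,-0.246,0, -10.45,7,-6.45,0,-0.246,0, -10.45,7,-6.45,0,-0.246,0, -10.45,7,-6.45,0,-0.246,0]' 0 40
python3 - <<'E'
from h import *
from rig import bot
s=bot.observe();pose=(s["ee_pos"],s["orientation"]);print(s["ee_pos"],s["orientation"])
print(np.round(R.from_rotvec(pose[1]).as_matrix(),3))
d=bot.get_image("wrist");np.savez("pics/w1.npz",**d,p=pose[0],o=pose[1]);cv2.imwrite("pics/w1.png",d["image"][:,:,::-1])
d=bot.get_image("side");np.savez("pics/s1.npz",**d);cv2.imwrite("pics/s1.png",d["image"][:,:,::-1])
E
```

```text
t: 1.05
ee_pos: [0.5615, 0.1038, 0.1452]
orientation: [-1.314, 1.026, -1.028]
ft_force: [0.6, 0.1, 0.1]
opening: 0.0917
[0.56151475 0.10383403 0.14521414] [-1.31427517  1.02610995 -1.02771513]
[[ 0.242  0.001  0.97 ]
 [-0.97   0.     0.242]
 [ 0.    -1.     0.001]]
```

View pics/w1.png

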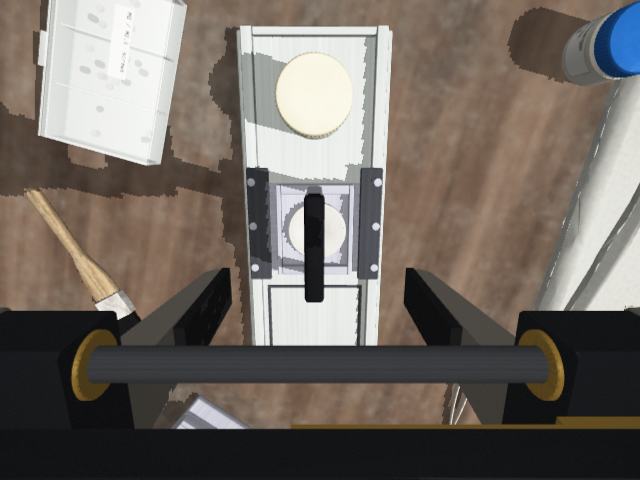

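View pics/s1.png

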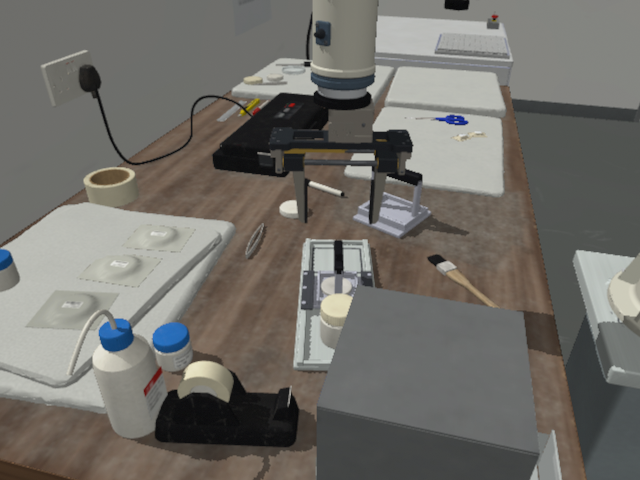

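In the wrist view the dock now stands upright in the picture. The bar runs from (314,190) to (314,301), between the fingers in x. The side view shows the gripper above the dock with nothing in its way. Next I'll refine the bar's position.

```bash
python3 - <<'E'
from h import *
d=dict(np.load("pics/w1.npz"));pose=(d["p"],d["o"]);M=R.from_rotvec(d["o"]).as_matrix()
for box,hi,z in(((295,170,335,315),45,.088),((243,160,275,282),110,.021),((355,160,387,282),110,.021),((262,282,366,346),110,.008)):
    for c in comps(d["image"],box,hi):
        x,y,w,h=cv2.boundingRect(c);r=cv2.minAreaRect(c)
        P=cast([[x,y],[x+w,y],[x,y+h],[x+w,y+h]],d,z,pose)
        print(box,(x,y,w,h),round(r[2],1),"world ctr",np.round(P.mean(0),4),"tool cm",np.round((P-pose[0])@M*100,2).tolist())
E
```

```text
(295, 170, 335, 315) (304, 194, 20, 108) 90.0 world ctr [0.5587 0.1058 0.088 ] tool cm [[-4.13, 5.72, -0.88], [-4.12, 5.72, 0.44], [3.6, 5.72, -0.97], [3.61, 5.72, 0.46]]
(243, 160, 275, 282) (243, 170, 6, 112) 0.0 world ctr [0.5002 0.0918 0.021 ] tool cm [[-5.34, 12.41, -6.24], [-5.34, 12.41, -5.74], [4.7, 12.41, -6.8], [4.7, 12.42, -6.25]]
(243, 160, 275, 282) (246, 167, 26, 112) 87.4 world ctr [0.5107 0.0972 0.021 ] tool cm [[-5.59, 12.41, -5.98], [-5.58, 12.42, -3.8], [4.41, 12.41, -6.51], [4.42, 12.42, -4.14]]
(355, 160, 387, 282) (357, 160, 26, 120) 2.4 world ctr [0.6044 0.1228 0.021 ] tool cm [[-6.14, 12.42, 3.32], [-6.14, 12.43, 5.5], [4.53, 12.43, 3.61], [4.54, 12.43, 5.98]]
(262, 282, 366, 346) (268, 282, 98, 64) 90.0 world ctr [0.5822 0.0198 0.008 ] tool cm [[5.22, 13.72, -4.71], [5.24, 13.73, 4.63], [12.06, 13.72, -4.97], [12.09, 13.73, 4.86]]
```

```bash
python3 -m creep '[-0.26,1.5,-0.24,0,0,0, -0.26,3,-0.24,0,0,0, -0.26,4.5,-0.24,0,0,0, -0.26,6,-0.24,0,0,0, -0.26,7.2,-0.24,0,0,0, -0.26,8,-0.24,0,0,0, -0.26,8.4,-0.24,0,0,0, -0.26,8.4,-0.24,0,0,0, -0.26,8.4,-0.24,0,0,0, -0.26,8.4,-0.24,0,0,0]' 0 40
python3 -m creep '[0,0,0,0,0,0, 0,0,0,0,0,0, 0,0,0,0,0,0, 0,0,0,0,0,0, 0,0,0,0,0,0, 0,0,0,0,0,0, 0,0,0,0,0,0, 0,0,0,0,0,0, 0,0,0,0,0,0, 0,0,0,0,0,0, 0,0,0,0,0,0, 0,0,0,0,0,0]' 255 40
```

```text
t: 2.15
ee_pos: [0.558, 0.1065, 0.0612]
orientation: [-1.315, 1.025, -1.027]
ft_force: [-0.1, 0.4, -0.6]
opening: 0.0918
t: 3.35
ee_pos: [0.5577, 0.1065, 0.0605]
orientation: [-1.315, 1.026, -1.026]
ft_force: [2.0, 0.9, -1.3]
opening: 0.0139
```

```bash
python3 -m creep '[0.1,0,0,0,0,0, 0.3,0,0,0,0,0, 0.6,0,0,0,0,0, 1,0,0,0,0,0, 1.4,0,0,0,0,0, 1.8,0,0,0,0,0, 2.2,0,0,0,0,0, 2.6,0,0,0,0,0, 2.8,0,0,0,0,0, 3,0,0,0,0,0, 3,0,0,0,0,0]'
```

```text
t: 4.45
ee_pos: [0.565, 0.0768, 0.0605]
orientation: [-1.316, 1.026, -1.027]
ft_force: [-0.6, -0.8, -1.1]
opening: 0.0136
```

```bash
python3 -m creep '[0.2,0,0,0,0,0, 0.5,0,0,0,0,0, 0.9,0,0,0,0,0, 1.4,0,0,0,0,0, 1.9,0,0,0,0,0, 2.4,0,0,0,0,0, 2.9,0,0,0,0,0, 3.4,0,0,0,0,0, 3.9,0,0,0,0,0, 4.4,0,0,0,0,0, 4.9,0,0,0,0,0, 5.4,0,0,0,0,0, 5.9,0,0,0,0,0, 6.3,0,0,0,0,0, 6.55,0,0,0,0,0, 6.7,0,0,0,0,0, 6.7,0,0,0,0,0, 6.7,0,0,0,0,0, 6.7,0,0,0,0,0]'
python3 - <<'E'
from rig import bot
import cv2
s=bot.observe();print(s["ee_pos"],s["ft_force"])
a=bot.get_image("wrist")["image"];b=bot.get_image("scene")["image"][180:340,180:400]
b=cv2.resize(b,None,fx=3,fy=3)
cv2.imwrite("pics/w2.png",a[:,:,::-1]);cv2.imwrite("pics/sc2.png",b[:,:,::-1])
E
```

```text
t: 6.35
ee_pos: [0.5814, 0.0119, 0.0605]
orientation: [-1.316, 1.025, -1.027]
ft_force: [0.6, -1.3, 0.3]
opening: 0.0136
[0.58136289 0.01186723 0.06048132] [ 0.55913209 -1.27663389  0.34496188]
```

View pics/w2.png

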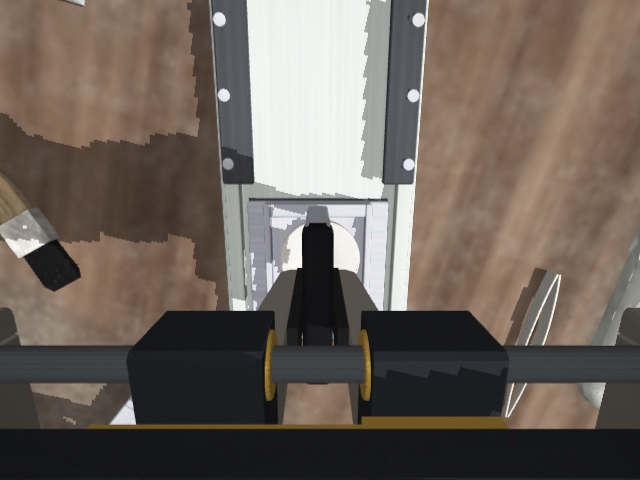

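View pics/sc2.png

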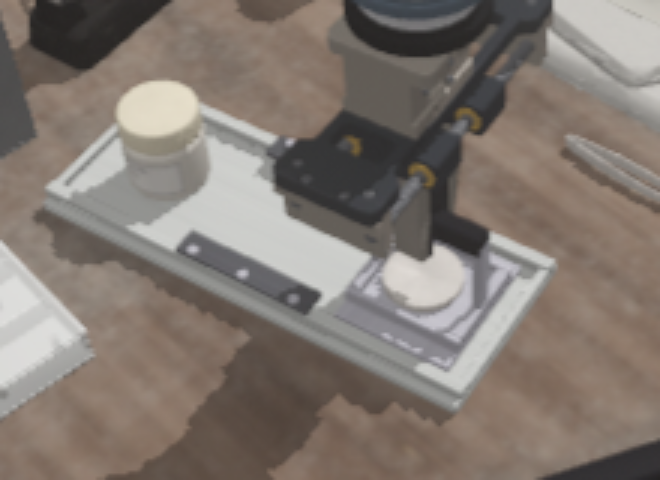

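The carrier is clear of the lips and standing in the bay; its rear flange edge is at row ~200 and the lip ends are at row ~184. The disc is in the tray and the jar hasn't moved. I'll check the offset from bay centre before lifting.

```bash
python3 - <<'E'
from h import *
from rig import bot
s=bot.observe();p=(s["ee_pos"],s["orientation"]);M=R.from_rotvec(p[1]).as_matrix();d=bot.get_image("wrist")
g=d["image"][180:210,340:355].mean((1,2));print(np.round(g).tolist())
for n,px,z in(("lips",[[238,184],[398,184]],.021),("flange",[[248,203],[387,203]],.014),("line",[[248,199],[387,199]],.008)):
    print(n,np.round((cast(px,d,z,p)-p[0])@M*100,2).tolist())
E
```

```text
[241.0, 241.0, 241.0, 241.0, 241.0, 241.0, 241.0, 241.0, 241.0, 241.0, 241.0, 241.0, 241.0, 241.0, 234.0, 214.0, 194.0, 167.0, 116.0, 55.0, 71.0, 104.0, 117.0, 112.0, 159.0, 222.0, 233.0, 233.0, 233.0, 232.0]
lips [[-4.95, 3.95, -4.8], [-4.93, 3.95, 4.88]]
flange [[-3.69, 4.65, -4.39], [-3.67, 4.65, 4.42]]
line [[-3.87, 5.25, -4.5], [-3.85, 5.25, 4.53]]
```

Offset from bay centre is about 1 mm, so I'll lift.

```bash
python3 -m creep '[0,-0.1,0,0,0,0, 0,-0.3,0,0,0,0, 0,-0.7,0,0,0,0, 0,-1.2,0,0,0,0, 0,-1.8,0,0,0,0, 0,-2.5,0,0,0,0, 0,-3.3,0,0,0,0, 0,-4.1,0,0,0,0, 0,-4.9,0,0,0,0, 0,-5.7,0,0,0,0, 0,-6.5,0,0,0,0, 0,-7.3,0,0,0,0, 0,-8.1,0,0,0,0, 0,-8.8,0,0,0,0, 0,-9.4,0,0,0,0, 0,-9.8,0,0,0,0, 0,-10,0,0,0,0, 0,-10,0,0,0,0, 0,-10,0,0,0,0, 0,-10,0,0,0,0]'
python3 -m creep '[0,0,0,0,0,0, 0,0,0,0,0,0, 0,0,0,0,0,0, 0,0,0,0,0,0, 0,0,0,0,0,0]'
python3 - <<'E'
from rig import bot
import cv2,numpy as np
s=bot.observe();print(s["ee_pos"],s["ft_force"],np.abs(s["joint_vel"]).max())
b=cv2.resize(bot.get_image("scene")["image"][120:340,180:440],None,fx=2.5,fy=2.5)
cv2.imwrite("pics/sc3.png",b[:,:,::-1])
E
```

```text
t: 8.5
ee_pos: [0.5809, 0.0123, 0.1602]
orientation: [-1.316, 1.027, -1.026]
ft_force: [-0.0, -0.3, -4.1]
opening: 0.0132
t: 9.0
ee_pos: [0.5812, 0.0124, 0.1606]
orientation: [-1.316, 1.026, -1.026]
ft_force: [-0.7, 0.6, -4.4]
opening: 0.0142
[0.58115608 0.01236652 0.16059105] [-0.66282106  0.60931668 -4.42551445] 0.0015547644366723878
```

View pics/sc3.png

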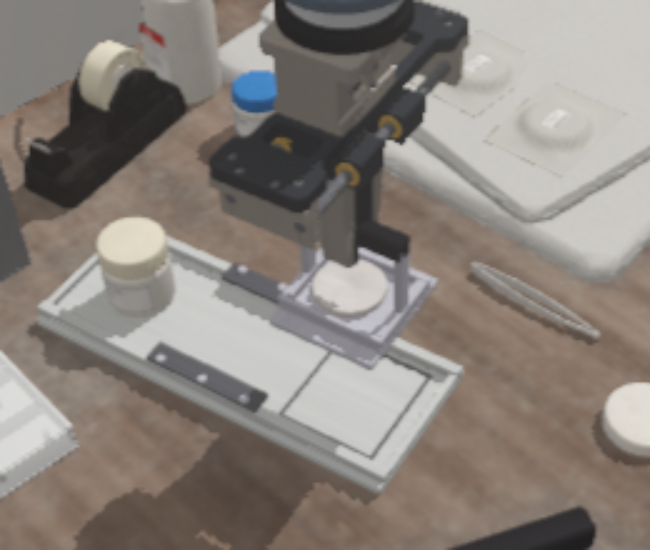

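The carrier hangs level over the bay, with the disc flat in the tray and the jar standing where it was. The wrist reads about 4.4 N of weight, which fits the carrier and disc.

```bash
python3 -c "
from rig import bot
print(bot.finish_job())"
```

```text
the job is handed in; nothing more can be done
None
```

I gripped the small carrier by its bar at 40 N, slid it about 97 mm along the channel into the outlined bay, and lifted it straight up 10 cm. I then handed the job in while holding it there, at about 9 s on the robot's clock. The hand-in gave no verdict.

**In the bay:** before the lift, the wrist image put the carrier about 1 mm from the bay centre. The tool height stayed at 60.5 mm at every reading from grasp to end of slide, so the carrier was not lifted on the way.

**At the end:**
- **Arm:** the tool had risen 100 mm and was at rest, with the fastest joint under 0.002 rad/s. The opening was about 14 mm, matching the bar.
- **Load:** the wrist read about 4.4 N downward, which fits the carrier plus disc.
- **Last picture:** the carrier looks level over the bay and clear of the dock, with the disc flat in the tray and the jar upright in its place. I judged tilt, disc and jar by eye rather than measuring them.

None of the checks failed or disagreed. The one weak measurement was the bar's position in the scene camera, where its dark patch probably merged with a lip, so I used the two wrist views instead.

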